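# Load a sample carrier and start the analyser with the stylus

## Task

Load and start the sample: set the capped-tube carrier, kept upright, fully home in the analyser's sample port (its key rib must line up with the port's keyway) and let go of it. Then take the stylus from its stand and with its tip touch the screen lightly for a moment in the middle of the test-tube icon, then the drop icon, then the start triangle, touching no other icon and keeping the gripper off the glass. Finally park the stylus upright in its stand, collar down on the rim, and leave the carrier home and the other things on the bench where they are.

Things in the scene. Friction and masses are not known exactly. Their poses are not given: they have to be found in the camera images.
- analyser: low white benchtop analyser, fixed, 330 mm deep by 380 wide. Origin on the bench under the deck; x points to its rear (away from the robot), y to its left. Front face at x = -130 mm, sides at y = +-190, deck 110 mm high; grey rear housing (x = 100 to 200) 136 mm high. Touch screen on the left of the deck, sample port on the right, a row of five small cuvette wells (not used) behind it.
- screen: level black glass touch screen in the deck, 136 (x) by 204 mm (y); origin at the middle of the glass face, 112 mm above the bench; axes as the analyser's. Shows six light round icons with dark signs, in two rows of three, 62 mm apart front to back, 66 mm left to right; which sign is where varies. Signs are upright for the robot's side (up = analyser +x).
- port (a point): centre of the sample port's mouth, on the flat top of its dark steel collar (88 mm across, 112 mm above the bench); axes as the analyser's. The port is a round well of 48 mm diameter, 40 mm deep, with one keyway: a slot 14 mm wide that runs out to 33 mm from the axis towards the analyser's +x (rear).
- carrier: white sample carrier with a capped tube fixed in it, 94 mm tall, about 140 g, loose on the bench. Origin at the centre of its foot, z up. Round plug 44 mm in diameter (0 to 30 mm up), flange (30 to 36), then the grip: two upright cheeks 40 mm long (x), outer faces flat and 28 mm apart (y = +-14 mm), 36 to 76 mm up; grey tube cap, 18 mm in diameter, to 94 mm.
- carrier_key (a point): outer face of the carrier's key rib, 30 mm from its axis on its +x side, 20 mm above the foot. The rib is 10 mm wide, 10 to 30 mm above the foot; right above it a 10 mm wide tab sticks out of the flange to 38 mm from the axis.
- carrier_seat (a point): on the carrier's axis at the underside of its 60 mm flange, 30 mm above the foot; at port when fully home. Home only with the rib in the keyway, carrier x along analyser x (about 3 degrees of play, 2 mm sideways); turned wrong, it stops with the flange 20 mm up.
- stand: dark steel weighted desk stand of the stylus, fixed: round foot 92 mm in diameter, 12 mm high, with an upright tube of 40 mm outside and 25 mm inside diameter, 85 mm high. Origin on the bench, on the axis.
- stand_rim (a point): centre of the stand's top rim, 85 mm above the bench.
- stylus: touch stylus, 150 mm long, about 70 g, round, standing tip down in the stand. Origin on its axis at the end of the unpressed tip, z up towards the blunt end. Barrel 20 mm in diameter, black from 72 to 144 mm, tapering below 34 mm; a collar 32 mm in diameter, 66 to 72 mm from the tip, rests on the stand's rim; the tip then hangs 19 mm above the bench.
- stylus_collar (a point): on the stylus' axis at the underside of its collar, 66 mm from the tip; at stand_rim when parked.
- tip (a point): end of the stylus' soft round rubber tip (12 mm in diameter). The tip is sprung: it gives up to 6 mm along the stylus, 0.25 N to start, about 3.3 N fully in.
- vial: bystander: small capped jar, 34 mm in diameter, 55 mm high, loose; origin under it.
- reagent: bystander: white bottle with black cap, 60 mm in diameter, 125 mm high, loose; origin under it.
- lyse: bystander: large white bottle with black cap, 92 mm in diameter, 190 mm high, loose; origin under it.
- beaker: bystander: small clear beaker, 56 mm in diameter, 50 mm high, loose; origin under it.
- marker: bystander: felt marker lying on the bench, 135 mm long, 14 mm thick, loose; origin under its middle.
- icon_tube: icon on the touch screen, a light disc of 50 mm diameter with an upright test tube with a wide cap (plain bar, rounded below, 35 mm long); origin at its centre on the glass; to be touched first.
- icon_drop: icon on the touch screen, a light disc of 50 mm diameter with a drop (round below, pointed above); origin at its centre on the glass; to be touched second.
- icon_triangle: icon on the touch screen, a light disc of 50 mm diameter with a solid triangle, the usual start sign; origin at its centre on the glass; to be touched third.
- icon_bars: icon on the touch screen, a light disc of 50 mm diameter with three level bars; origin at its centre on the glass; not to be touched.
- icon_gear: icon on the touch screen, a light disc of 50 mm diameter with a gear wheel (toothed ring); origin at its centre on the glass; not to be touched.
- icon_plus: icon on the touch screen, a light disc of 50 mm diameter with a plus sign; origin at its centre on the glass; not to be touched.
Things that resemble listed ones, but are neither listed nor needed, are in the scene too. What is meant by the stylus is not orange or purple, and is the smaller of those in its own colour.

How it is judged:
By the outcome, as a careful person would: the job done as asked, in the order asked, and still so for the second after the job is handed in, with the robot touching nothing.
It also fails if it takes over 72 s, if anything falls off the work surface, if the arm or the gripper's body presses on something with over 40 N, if the wrist force passes 120 N, or if a joint passes its speed limit or range.

## Robot

A 7-joint arm with a two-finger parallel gripper is mounted at the origin on the work surface. World frame = base frame: x ahead of the robot, y to its left, z up, the work surface at z = 0. Lengths are in m, angles in rad, forces in N, time in s.
With the tool pointing down it reaches from about 0.425 to 0.875 m from the base axis. Payload 4.7 kg.
Tool frame: the origin (TCP) lies on the centre line of the jaws, within the pads' length; the fingertips stand 22 mm ahead of it and the grasp point (between the pads) lies 3 mm ahead of it (ctrl.tcp_to_tips is the z of the fingertips in the tool frame, in m); z points along the fingers, y is the direction in which the jaws open and shut (so a half turn about z gives the same grasp; the last joint's range is limited). The gripper opens to 87 mm and grips with 3 to 60 N. Pads are 19 mm wide; open, the fingers measure 117 mm over their backs; the gripper's body (75 mm by 190 mm) begins 51 mm behind the grasp point.
Start: joints at [1.286, 0.321, -0.07, 1.45, 0.023, 1.371, -0.057], TCP at [0.191, -0.621, 0.217] pointing down, gripper open.
Joint ranges: [-2.86, 2.86], [-0.3, 2.09], [-1.38, 1.24], [0.06, 2.45], [-1.56, 4.7], [0.09, 2.05], [-2.69, 2.69]. Speed limits (rad/s): [2.57, 2.57, 3.14, 3.14, 3.14, 3.14, 3.14].

## Interface

Orientations are given as a rotation vector (axis times angle).
In Python, from bench import ctrl, cams gives the robot as it stands.
- The arm moves only by the tool move_arm, never from a script. Its argument "deltas" is a list of rows, each an object with "linear": the shift along the tool's x, y, z as a fraction of full scale, a list of three; "turn": the turn, a rotation vector about the tool's x, y, z as a fraction of full scale, a list of three; "claw": the closure, from 0 (fully open) to 1 (shut). In form: [{"linear": [tx, ty, tz], "turn": [wx, wy, wz], "claw": claw}, ...]. A call has 1 to 20 rows; each row shifts and turns the commanded pose from where the row before left it, along the tool's axes as they then stand; what a row does not reach is not made up. Full scale, the value 1, is 0.03 m for a shift and 4 degrees for a turn. A row lasts 1/12 s, in which the tool goes at most 41.7 mm and 7.16 degrees, less where a joint would pass 70% of its speed; a pose out of reach is approached as far as the arm can. A call with a number of a shift or a turn outside -1 to 1 is refused whole. A call with a gripper value outside its range is refused whole. The fingers move at their own pace and stop on an object; "grip_force" is the grip in N (left out, the last holds). Time passes only in rows, so rows that do not move let the fingers close. It gives the time, the measured TCP pose, the force and the opening at its end, in the units of the state.
- ctrl.get_state(): the state, without advancing time (a new reading comes with each control period).
- cams.get_image(name): name is "side" or "top" or "wrist"; returns a dict with "image" (400x640x3 uint8, red, green, blue), "K" (3x3 intrinsics, pixels), "k1" (the pictures are not rectified: a ray, as slopes to the right and down, at radius r is drawn at 1 + k1 r^2 times it, then the intrinsics apply), "world_from_camera" (4x4, takes a point from camera to world coordinates); the wrist camera has in their place "tool_from_camera" (4x4, takes a point from camera to tool coordinates, whose origin is the TCP and whose axes are the flange's). Camera axes: x right, y down, z forward; pixel columns grow to the right and rows downward; lengths in m; the calibration is good to about 2 mm. A picture is of the moment at which its call begins: read the wrist's pose just before it. There is no depth.
- ctrl.close_job(): hands the job in, once; it reports no verdict.
The state is a dict: "time": time; "joint_positions": joint angles; "qd": joint speeds; "joint_torque": joint torques, N m; "position": TCP position; "tool_rot": TCP orientation; "ft_force": force on the tool from outside, world axes, zero at the start; "torque": the same for the moment, N m; "grip_width": opening from 0.0 (shut) to 1.0 (fully open).
Only numpy, scipy, OpenCV 4.12 (cv2) and the standard library are available. Lean on these libraries where they do the work, as an engineer would, in place of code of your own. Each camera call takes 0.05 s, during which the arm holds its last target. There are 200 camera calls.

## Working session

There is one attempt and no reset: what is moved stays moved. The work goes in short steps, Python scripts to look and compute and a tool call to move; the robot and the scene stay as the last step left them, time stands still between calls to the robot, and variables do not carry over. Pictures are saved under pics/ and viewed, about 8 in all and at most 12, crops included, and the job is handed in when it is done.

Besides the shell and the picture viewer there is one more tool, called after ">>>" by a JSON object that holds its "api" and its "payload", one argument or row to a line. move_arm: Moves the arm, as the interface text tells. Shift numbers are shares of 0.03 m and turn numbers shares of 4 degrees, none past 1 either way. Its arguments: {"type":"object","properties":{"deltas":{"type":"array"},"grip_force":{"type":"number"}},"required":["deltas"]}

```bash
ls; mkdir -p pics
python3 - <<'E'
from bench import ctrl,cams
import cv2,numpy as np
s=ctrl.get_state(); print({k:np.round(v,3) for k,v in s.items()}, ctrl.tcp_to_tips)
for n in ("side","top","wrist"):
    d=cams.get_image(n); cv2.imwrite(f"pics/{n}0.png",d["image"][:,:,::-1])
    np.savez(f"pics/{n}0.npz",**d)
    print(n,d["K"].tolist(),d["k1"],np.round(d.get("world_from_camera",d.get("tool_from_camera")),4).tolist())
E
```

```text
pics
{'time': np.float64(0.0), 'joint_positions': array([ 1.286,  0.322, -0.07 ,  1.452,  0.023,  1.371, -0.057]), 'qd': array([-0.001,  0.001, -0.001,  0.001,  0.   , -0.   , -0.   ]), 'joint_torque': array([ 1.0000e-03, -4.9129e+01, -4.0400e-01, -3.1253e+01, -6.4000e-02,
        4.4000e-02,  0.0000e+00]), 'position': array([ 0.191, -0.621,  0.216]), 'tool_rot': array([-3.105e+00, -4.670e-01,  1.000e-03]), 'ft_force': array([-0.183,  0.103,  0.216]), 'torque': array([-0.014,  0.056,  0.035]), 'grip_width': np.float64(0.997)} 0.022
side [[407.59741979238345, 0.0, 317.7042166994293], [0.0, 407.59741979238345, 201.63798303013604], [0.0, 0.0, 1.0]] -0.055429401340649054 [[0.879, -0.2988, 0.3716, -0.0138], [-0.4763, -0.5163, 0.7117, -0.9079], [-0.0208, -0.8026, -0.5962, 0.9026], [0.0, 0.0, 0.0, 1.0]]
top [[369.70135017272275, 0.0, 324.98619967077724], [0.0, 369.70135017272275, 197.68655787103626], [0.0, 0.0, 1.0]] 0.01672432952655575 [[-0.0205, -0.9929, 0.1172, 0.3371], [-0.9998, 0.0209, 0.0024, 0.0506], [-0.0048, -0.1171, -0.9931, 1.2309], [0.0, 0.0, 0.0, 1.0]]
wrist [[338.4618006804823, 0.0, 312.85180133071054], [0.0, 338.4618006804823, 197.64493458981943], [0.0, 0.0, 1.0]] -0.05578900831979546 [[-0.0011, -0.953, -0.3028, 0.0824], [1.0, -0.001, -0.0004, 0.0001], [0.0001, -0.3028, 0.953, -0.1699], [0.0, 0.0, 0.0, 1.0]]
```

View pics/top0.png

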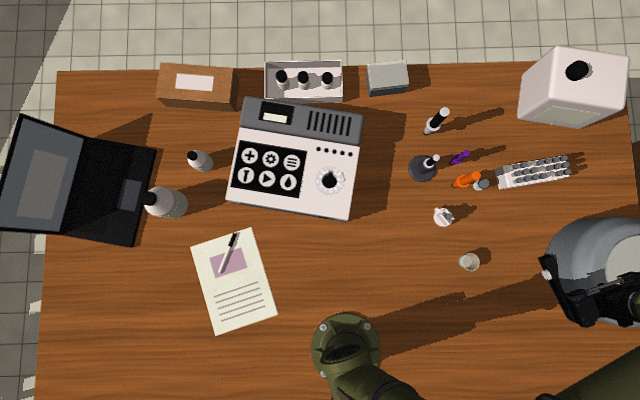

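View pics/side0.png

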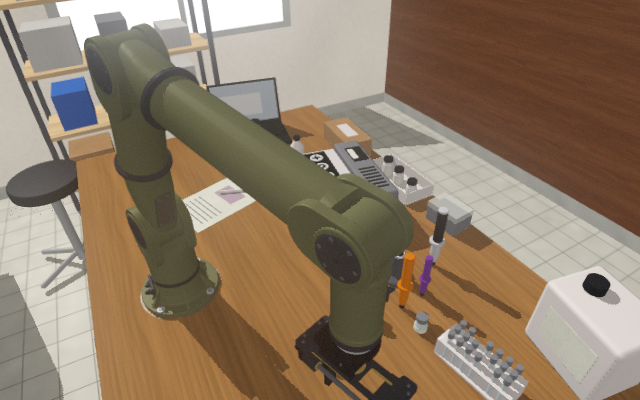

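The top view shows the analyser at about (297,160) with its port at (330,181). Icons: plus, gear and bars in the rear row; tube, triangle and drop in front. The stand with a stylus is at (423,165) and a white object, probably the carrier, is at (444,216). There are look-alike pens at (437,120), (460,157) and (467,180).

```bash
cat > h.py <<'E'
import numpy as np,cv2
from scipy.spatial.transform import Rotation as R
def ray(d,uv,state=None):
    K=d["K"];k=float(d["k1"]);p=np.array([(uv[0]-K[0,2])/K[0,0],(uv[1]-K[1,2])/K[1,1]]);q=p.copy()
    for _ in range(20): q=p/(1+k*(q@q))
    T=cam(d); return T[:3,3],T[:3,:3]@np.r_[q,1]
def cam(d):
    return d["world_from_camera"] if "world_from_camera" in d else d["Twt"]@d["tool_from_camera"]
def plane(d,uv,z):
    o,v=ray(d,uv); return o+v*(z-o[2])/v[2]
def proj(d,P):
    T=np.linalg.inv(cam(d)); c=T[:3,:3]@np.asarray(P,float)+T[:3,3]; q=c[:2]/c[2]
    q=q*(1+float(d["k1"])*(q@q)); return q*[d["K"][0,0],d["K"][1,1]]+d["K"][:2,2]
def tri(obs):
    A=np.zeros((3,3));b=np.zeros(3)
    for d,uv in obs:
        o,v=ray(d,uv);v=v/np.linalg.norm(v);M=np.eye(3)-np.outer(v,v);A+=M;b+=M@o
    x=np.linalg.solve(A,b)
    return x,[np.round(proj(d,x)-uv,1) for d,uv in obs]
def grab(name,tag):
    from bench import ctrl,cams
    s=ctrl.get_state();T=np.eye(4);T[:3,:3]=R.from_rotvec(s["tool_rot"]).as_matrix();T[:3,3]=s["position"]
    d=cams.get_image(name);d["Twt"]=T;np.savez(f"pics/{tag}.npz",**d);cv2.imwrite(f"pics/{tag}.png",d["image"][:,:,::-1]);return d
def load(tag): return dict(np.load(f"pics/{tag}.npz"))
def togo(P,Rt):
    "world target position/rotation -> tool shift (units of .03) and remaining turn (units of 4deg)"
    from bench import ctrl
    s=ctrl.get_state();R0=R.from_rotvec(s["tool_rot"])
    print("shift units",np.round(R0.inv().apply(np.asarray(P)-s["position"])/.03,2),"turn units",np.round(np.degrees((R0.inv()*Rt).as_rotvec())/4,2))
def down(yaw):  # tool down; tool x axis at world angle yaw
    return R.from_euler("z",yaw)*R.from_rotvec([np.pi,0,0])
E
python3 - <<'E'
from h import *
from bench import ctrl
d=load("top0")
for n,uv,z in [("port",(330,181),.112),("stand rim",(425,163),.085),("foot",(421,170),.01),("carrier",(444,216),.08),("bigpen",(437,120),.08),("tubeic",(246,177),.112),("tri",(267,179),.112),("drop",(288,183),.112)]:
    print(n,np.round(plane(d,uv,z),3))
print(R.from_rotvec(ctrl.get_state()["tool_rot"]).as_matrix().round(2))
im=cv2.imread("pics/top0.png")
cv2.imwrite("pics/top0c.png",np.hstack([cv2.resize(im[95:235,225:365],None,fx=2.8,fy=2.8,interpolation=2),cv2.resize(im[95:235,385:525],None,fx=2.8,fy=2.8,interpolation=2)]))
E
```

```text
port [0.52  0.037 0.112]
stand rim [ 0.576 -0.264  0.085]
foot [ 0.568 -0.27   0.01 ]
carrier [ 0.408 -0.315  0.08 ]
bigpen [ 0.716 -0.31   0.08 ]
tubeic [0.538 0.294 0.112]
tri [0.531 0.23  0.112]
drop [0.517 0.166 0.112]
[[ 0.96  0.29 -0.  ]
 [ 0.29 -0.96  0.  ]
 [-0.   -0.   -1.  ]]
```

View pics/top0c.png

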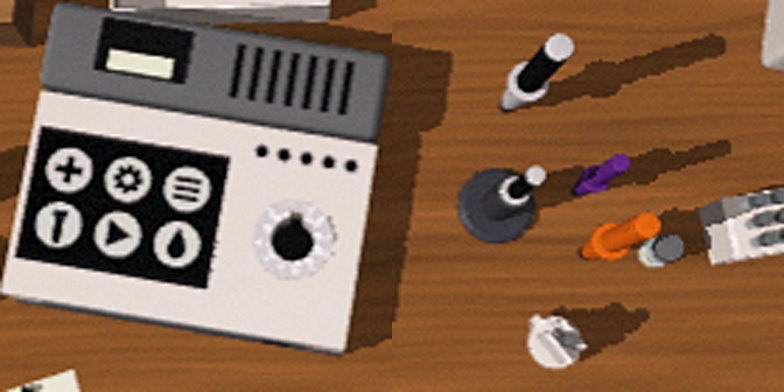

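Enlarged: tube icon front left, triangle front middle, drop front right. The keyway notch points to the rear. The stand holds a small black/white stylus and a larger one stands free behind it. The carrier's tab points up-left. I'll move the wrist camera over the carrier and stand.

>>> {"api": "move_arm", "payload": {
  "deltas": [
    {"linear":[0.9,-0.5,-0.4],"turn":[0,0,0],"claw":0},
    {"linear":[0.9,-0.5,-0.4],"turn":[0,0,0],"claw":0},
    {"linear":[0.9,-0.5,-0.4],"turn":[0,0,0],"claw":0},
    {"linear":[0.9,-0.5,-0.4],"turn":[0,0,0],"claw":0},
    {"linear":[0.9,-0.5,-0.4],"turn":[0,0,0],"claw":0},
    {"linear":[0.9,-0.5,-0.4],"turn":[0,0,0],"claw":0},
    {"linear":[0.9,-0.5,-0.4],"turn":[0,0,0],"claw":0},
    {"linear":[0.9,-0.5,0],"turn":[0,0,0],"claw":0},
    {"linear":[0.9,-0.5,0],"turn":[0,0,0],"claw":0},
    {"linear":[0.9,-0.5,0],"turn":[0,0,0],"claw":0},
    {"linear":[0.9,-0.5,0],"turn":[0,0,0],"claw":0},
    {"linear":[0.9,-0.5,0],"turn":[0,0,0],"claw":0},
    {"linear":[0.9,-0.5,0],"turn":[0,0,0],"claw":0},
    {"linear":[0,0,0],"turn":[0,0,0],"claw":0},
    {"linear":[0,0,0],"turn":[0,0,0],"claw":0}
  ]
}}

```text
time: 1.4
position: [0.4707, -0.3293, 0.3004]
tool_rot: [-3.105, -0.475, 0.0]
ft_force: [-0.5, 0.4, 0.1]
grip_width: 1.0
```

Run:
```python
from h import *
grab("wrist","w1"); grab("side","side1")
w=cv2.imread("pics/w1.png"); s=cv2.imread("pics/side1.png")
```

```text
(no output)
```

View pics/w1.png

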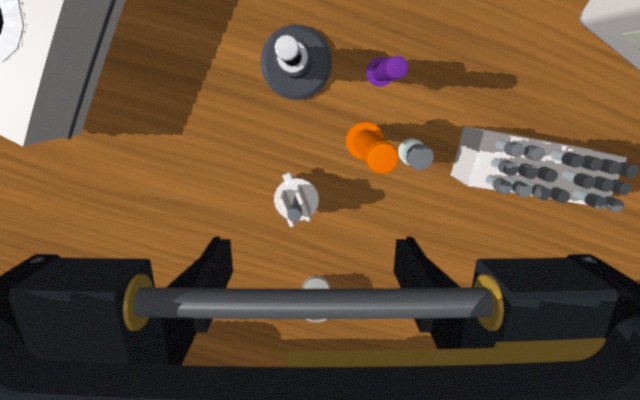

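The wrist view shows the carrier at (296,198) with its cheeks running roughly up-down and a tab near (288,178). The stand with the stylus cap is at (288,48). I'll enlarge both.

Run:
```python
from h import *
w=cv2.imread("pics/w1.png")
a=cv2.resize(w[165:235,261:331],(560,560),interpolation=2); b=cv2.resize(w[15:105,255:340][:,:],None,fx=2.8,fy=2.8,interpolation=2)
o=np.zeros((560,800,3),np.uint8);o[:,:560]=a;o[:b.shape[0],560:560+b.shape[1]]=b[:,:240];cv2.imwrite("pics/w1c.png",o)
```

```text
(no output)
```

View pics/w1c.png

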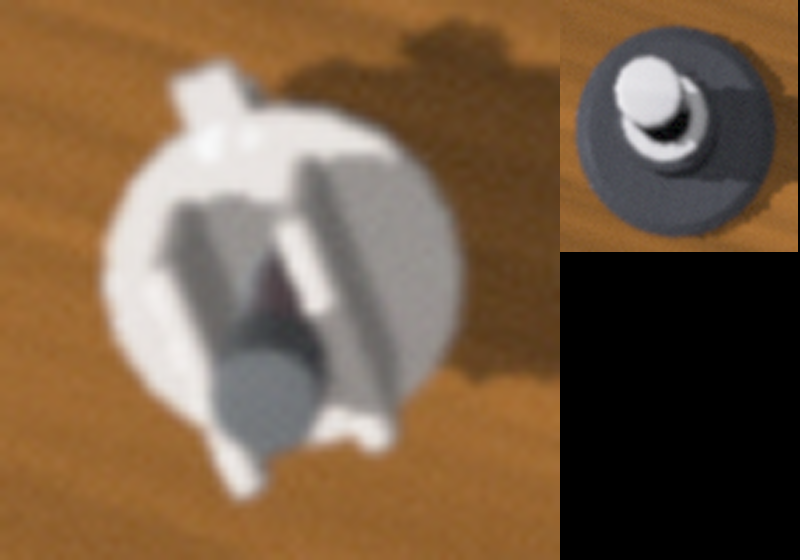

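Run:
```python
from h import *
t=load("top0");w=load("w1")
c8=lambda x,y:(261+(x+.5)/8-.5,165+(y+.5)/8-.5)
fl=plane(w,c8(283,275),.036);cap=plane(w,c8(270,395),.094);tab=plane(w,c8(201,71),.036)
print("carrier flange",fl.round(4),"cap",cap.round(4),"tab",tab.round(4),np.linalg.norm(tab-fl),"yaw tab",np.degrees(np.arctan2(*(tab-cap)[1::-1])),np.degrees(np.arctan2(*(tab-fl)[1::-1])))
# cheeks: left cheek top outer edge (150,280)->(232,498); right outer (320,160?)
for a,b in [((150,275),(230,495)),((300,165),(392,420))]:
    p,q=plane(w,c8(*a),.076),plane(w,c8(*b),.076);print("cheek",np.degrees(np.arctan2(*(p-q)[1::-1])),np.linalg.norm(p-q))
print("tri cap",tri([(w,c8(270,395)),(t,(385+(575-392)/2.8,95+340/2.8))]))
s8=lambda x,y:(255+(x-560+.5)/2.8-.5,15+(y+.5)/2.8-.5)
print("stylus top",plane(w,s8(650,87),.169).round(4),"collar",plane(w,s8(665,121),.091).round(4),"foot",plane(w,s8(677,131),.012).round(4))
print("tri top",tri([(w,s8(650,87)),(t,(385+(536-392)/2.8,95+175/2.8))]))
g=cv2.cvtColor(t["image"],cv2.COLOR_RGB2GRAY)
G=cv2.resize(g,None,fx=8,fy=8,interpolation=cv2.INTER_CUBIC)
n,l,st,ce=cv2.connectedComponentsWithStats((G>120).astype(np.uint8))
pts=[]
for i in range(1,n):
    x,y,ww,hh,a=st[i]
    if 100<ww<170 and 100<hh<170 and 230*8<x<310*8:
        uv=((x+ww/2)/8-.5,(y+hh/2)/8-.5); P=plane(t,uv,.112);pts.append(P);print("icon",np.round(uv,1),P.round(4))
```

```text
carrier flange [ 0.4091 -0.3244  0.036 ] cap [ 0.4094 -0.3253  0.094 ] tab [ 0.4389 -0.3015  0.036 ] 0.037595091010973136 yaw tab 38.77366956475627 37.53551388031345
cheek 34.87629785973825 0.03808641318004968
cheek 35.84242569362344 0.043405400030300086
tri cap (array([ 0.40697398, -0.32780251,  0.09246523]), [array([1.5, 1.9]), array([-0.9, -0.5])])
stylus top [ 0.5773 -0.2734  0.169 ] collar [ 0.5747 -0.274   0.091 ] foot [ 0.5774 -0.274   0.012 ]
tri top (array([ 0.57546357, -0.27402665,  0.1694669 ]), [array([0.1, 2.4]), array([-0.2, -0.6])])
icon [249.1 155.3] [0.6059 0.2851 0.112 ]
icon [270.2 158.7] [0.5939 0.2197 0.112 ]
icon [291.3 162.1] [0.582  0.1548 0.112 ]
icon [245.5 174.7] [0.5454 0.2959 0.112 ]
icon [266.7 178.1] [0.5334 0.2309 0.112 ]
icon [287.9 181.7] [0.5209 0.1658 0.112 ]
```

Run:
```python
from h import *
togo([.409,-.325,.066],down(np.radians(36.5)))
```

```text
shift units [-1.82 -0.82  7.81] turn units [-0.    0.02 -4.86]
```

>>> {"api": "move_arm", "payload": {
  "deltas": [
    {"linear":[-0.91,-0.41,0.5],"turn":[0,0,0],"claw":0},
    {"linear":[-0.91,-0.41,0.5],"turn":[0,0,0],"claw":0},
    {"linear":[0,0,0.8],"turn":[0,0,-0.97],"claw":0},
    {"linear":[0,0,0.8],"turn":[0,0,-0.97],"claw":0},
    {"linear":[0,0,0.8],"turn":[0,0,-0.97],"claw":0},
    {"linear":[0,0,0.8],"turn":[0,0,-0.97],"claw":0},
    {"linear":[0,0,0.8],"turn":[0,0,-0.98],"claw":0},
    {"linear":[0,0,0.8],"turn":[0,0,0],"claw":0},
    {"linear":[0,0,0.8],"turn":[0,0,0],"claw":0},
    {"linear":[0,0,0.8],"turn":[0,0,0],"claw":0},
    {"linear":[0,0,0.4],"turn":[0,0,0],"claw":0},
    {"linear":[0,0,0],"turn":[0,0,0],"claw":0},
    {"linear":[0,0,0],"turn":[0,0,0],"claw":0},
    {"linear":[0,0,0],"turn":[0,0,0],"claw":0}
  ],
  "grip_force": 20
}}

```text
time: 2.67
position: [0.4106, -0.3253, 0.0681]
tool_rot: [2.982, 0.983, 0.002]
ft_force: [-0.0, 0.2, 0.0]
grip_width: 1.001
```

>>> {"api": "move_arm", "payload": {
  "deltas": [
    {"linear":[0,0,0],"turn":[0,0,0],"claw":1},
    {"linear":[0,0,0],"turn":[0,0,0],"claw":1},
    {"linear":[0,0,0],"turn":[0,0,0],"claw":1},
    {"linear":[0,0,0],"turn":[0,0,0],"claw":1},
    {"linear":[0,0,0],"turn":[0,0,0],"claw":1},
    {"linear":[0,0,0],"turn":[0,0,0],"claw":1},
    {"linear":[0,0,0],"turn":[0,0,0],"claw":1},
    {"linear":[0,0,0],"turn":[0,0,0],"claw":1}
  ],
  "grip_force": 20
}}

```text
time: 3.33
position: [0.4099, -0.3241, 0.0666]
tool_rot: [2.983, 0.986, -0.0]
ft_force: [-0.4, -1.1, -0.2]
grip_width: 0.481
```

>>> {"api": "move_arm", "payload": {
  "deltas": [
    {"linear":[0,0,0],"turn":[0,0,0],"claw":1},
    {"linear":[0,0,0],"turn":[0,0,0],"claw":1},
    {"linear":[0,0,0],"turn":[0,0,0],"claw":1},
    {"linear":[0,0,0],"turn":[0,0,0],"claw":1},
    {"linear":[0,0,0],"turn":[0,0,0],"claw":1},
    {"linear":[0,0,-0.3],"turn":[0,0,0],"claw":1},
    {"linear":[0,0,-0.7],"turn":[0,0,0],"claw":1},
    {"linear":[0,0,-1],"turn":[0,0,0],"claw":1},
    {"linear":[0,0,-1],"turn":[0,0,0],"claw":1},
    {"linear":[0,0,-1],"turn":[0,0,0],"claw":1},
    {"linear":[0,0,-1],"turn":[0,0,0],"claw":1},
    {"linear":[0,0,-0.5],"turn":[0,0,0],"claw":1},
    {"linear":[0,0,0],"turn":[0,0,0],"claw":1},
    {"linear":[0,0,0],"turn":[0,0,0],"claw":1}
  ]
}}

```text
time: 4.5
position: [0.4101, -0.3242, 0.2322]
tool_rot: [2.982, 0.985, 0.001]
ft_force: [-0.6, 0.7, -2.2]
grip_width: 0.314
```

Run:
```python
from h import *
# target above port, back off 60 mm toward analyser -x so camera sees the port? first go over port
togo([.522,.037,.235],down(np.radians(-10.5)))
```

```text
shift units [10.17 -7.45 -0.1 ] turn units [ 2.000e-02 -1.000e-02  1.177e+01]
```

>>> {"api": "move_arm", "payload": {
  "deltas": [
    {"linear":[0.76,-0.86,-0.03],"turn":[0,0,0],"claw":1},
    {"linear":[0.76,-0.86,-0.03],"turn":[0,0,0],"claw":1},
    {"linear":[0.76,-0.86,-0.03],"turn":[0,0,0],"claw":1},
    {"linear":[0.76,-0.86,-0.03],"turn":[0,0,0],"claw":1},
    {"linear":[0.76,-0.86,-0.03],"turn":[0,0,0],"claw":1},
    {"linear":[0.76,-0.86,-0.03],"turn":[0,0,0],"claw":1},
    {"linear":[0.76,-0.86,0],"turn":[0,0,0],"claw":1},
    {"linear":[0.76,-0.86,0],"turn":[0,0,0],"claw":1},
    {"linear":[0.76,-0.86,0],"turn":[0,0,0],"claw":1},
    {"linear":[0.76,-0.86,0],"turn":[0,0,0],"claw":1},
    {"linear":[0.76,-0.86,0],"turn":[0,0,0],"claw":1}
  ]
}}

```text
time: 5.42
position: [0.4408, 0.0547, 0.235]
tool_rot: [-2.982, -0.985, 0.005]
ft_force: [1.3, -0.1, -1.6]
grip_width: 0.311
```

>>> {"api": "move_arm", "payload": {
  "deltas": [
    {"linear":[0,0,0],"turn":[0,0,0.98],"claw":1},
    {"linear":[0,0,0],"turn":[0,0,0.98],"claw":1},
    {"linear":[0,0,0],"turn":[0,0,0.98],"claw":1},
    {"linear":[0,0,0],"turn":[0,0,0.98],"claw":1},
    {"linear":[0,0,0],"turn":[0,0,0.98],"claw":1},
    {"linear":[0,0,0],"turn":[0,0,0.98],"claw":1},
    {"linear":[0,0,0],"turn":[0,0,0.98],"claw":1},
    {"linear":[0,0,0],"turn":[0,0,0.98],"claw":1},
    {"linear":[0,0,0],"turn":[0,0,0.98],"claw":1},
    {"linear":[0,0,0],"turn":[0,0,0.98],"claw":1},
    {"linear":[0,0,0],"turn":[0,0,0.98],"claw":1},
    {"linear":[0,0,0],"turn":[0,0,0.98],"claw":1},
    {"linear":[0,0,0],"turn":[0,0,0],"claw":1},
    {"linear":[0,0,0],"turn":[0,0,0],"claw":1},
    {"linear":[0,0,0],"turn":[0,0,0],"claw":1}
  ]
}}

```text
time: 6.67
position: [0.4417, 0.0531, 0.236]
tool_rot: [-3.129, 0.284, 0.003]
ft_force: [-0.4, 0.2, -1.4]
grip_width: 0.314
```

Run:
```python
from h import *
from bench import ctrl
s=ctrl.get_state();print(s["position"],s["tool_rot"],s["grip_width"])
grab("wrist","w2")
```

```text
[0.44169085 0.05313484 0.23604612] [-3.12866962e+00  2.84430949e-01  2.85982317e-03] 0.3143651735353223
```

View pics/w2.png

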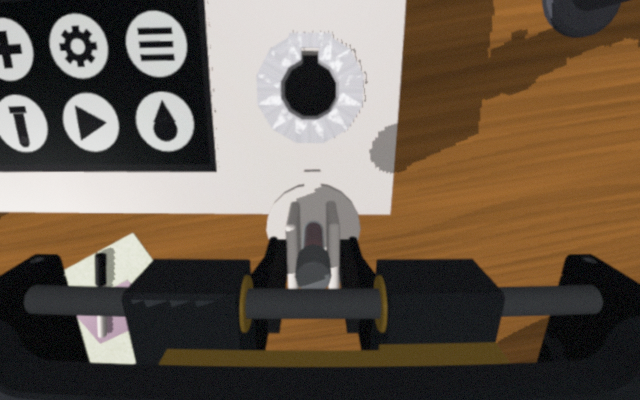

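The wrist view shows the port hole at about (308,90) with its keyway at the top (309,56). The held carrier's flange is at about (313,228) and is aligned with the fingers. I'll measure these precisely.

Run:
```python
from h import *
w=load("w2");t=load("top0");S=8
def dets(d,x0,x1,y0,y1,th,lo,hi,dark,z):
    g=cv2.resize(cv2.cvtColor(d["image"],cv2.COLOR_RGB2GRAY)[y0:y1,x0:x1],None,fx=S,fy=S,interpolation=2)
    m=(g<th if dark else g>th).astype(np.uint8)
    cs,_=cv2.findContours(m,cv2.RETR_EXTERNAL,cv2.CHAIN_APPROX_NONE);o=[]
    for c in cs:
        x,y,a,b=cv2.boundingRect(c)
        if lo<a/S<hi and lo<b/S<hi and x>2 and y>2: 
            P=np.array([plane(d,(x0+(q[0]+.5)/S-.5,y0+(q[1]+.5)/S-.5),z)[:2] for q in c[:,0]]);o.append(P)
    return o
for P in dets(w,0,215,0,175,130,40,80,False,.112):
    print("icon",np.round(cv2.minEnclosingCircle(P.astype(np.float32)*1000),1).tolist() if 0 else np.round((P.max(0)+P.min(0))/2,4))
H=dets(w,250,380,25,150,70,35,90,True,.112)
for P in H:
    c=P.mean(0)
    for _ in range(10): # circle fit, drop keyway
        k=np.abs(np.linalg.norm(P-c,axis=1)-.024)<.003
        A=np.c_[2*P[k],np.ones(k.sum())];s=np.linalg.lstsq(A,(P[k]**2).sum(1),rcond=None)[0];c=s[:2]
    far=P[np.linalg.norm(P-c,axis=1)>.0295].mean(0)-c
    print("hole",c.round(4),"r",np.sqrt(s[2]+c@c).round(4),"key yaw",np.degrees(np.arctan2(far[1],far[0])))
o=np.array(w["Twt"])
def T(p): return (o@np.r_[p,1])[:3]
# carrier expected at tool: foot .066 below
for n,p in [("tab",(.038,0,.031)),("flL",(0,-.03,.031)),("flR",(0,.03,.031)),("cap",(0,0,-.027)),("cheekLf",(.02,-.014,-.009)),("cheekRf",(.02,.014,-.009)),("foot tab z30",(.038,0,.037))]:
    print(n,proj(w,T(p)).round(1))
im=cv2.imread("pics/w2.png");cv2.imwrite("pics/w2c.png",cv2.resize(im[160:300,250:380],None,fx=4.2,fy=4.2,interpolation=2))
```

```text
icon [0.5339 0.2335]
icon [0.5214 0.168 ]
icon [0.5954 0.2218]
icon [0.583  0.1564]
hole [0.5265 0.0388] r 0.0235 key yaw nan
tab [311.7 167.4]
flL [265.  225.6]
flR [358.7 225.6]
cap [311.4 271.9]
cheekLf [284.  219.2]
cheekRf [339.  219.1]
foot tab z30 [311.7 165.3]<stdin>:20: RuntimeWarning: Mean of empty slice.
  ret = um.true_divide(
```

View pics/w2c.png

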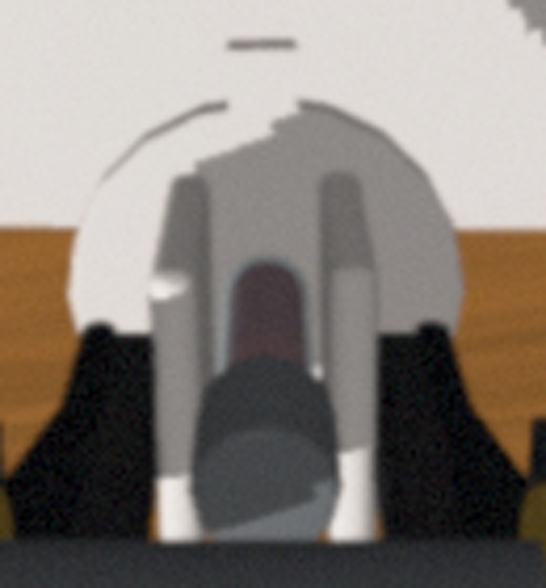

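Run:
```python
from h import *
togo([.5279,.0392,.189],down(np.radians(-10.7)))
```

```text
shift units [ 2.91 -0.06  1.57] turn units [0.   0.02 0.07]
```

>>> {"api": "move_arm", "payload": {
  "deltas": [
    {"linear":[0.73,-0.015,0],"turn":[0,0.02,0.07],"claw":1},
    {"linear":[0.73,-0.015,0],"turn":[0,0,0],"claw":1},
    {"linear":[0.73,-0.015,0],"turn":[0,0,0],"claw":1},
    {"linear":[0.72,-0.015,0.3],"turn":[0,0,0],"claw":1},
    {"linear":[0,0,0.6],"turn":[0,0,0],"claw":1},
    {"linear":[0,0,0.5],"turn":[0,0,0],"claw":1},
    {"linear":[0,0,0.17],"turn":[0,0,0],"claw":1},
    {"linear":[0,0,0],"turn":[0,0,0],"claw":1},
    {"linear":[0,0,0],"turn":[0,0,0],"claw":1},
    {"linear":[0,0,0],"turn":[0,0,0],"claw":1},
    {"linear":[0,0,0],"turn":[0,0,0],"claw":1}
  ]
}}

```text
time: 7.63
position: [0.5291, 0.0388, 0.1912]
tool_rot: [3.127, -0.294, 0.006]
ft_force: [-0.9, -0.4, -1.7]
grip_width: 0.32
```

Run:
```python
from h import *
from bench import ctrl
togo([.5279,.0392,.189],down(np.radians(-10.7)));print(ctrl.get_state()["ft_force"],ctrl.get_state()["joint_positions"].__repr__())
grab("wrist","w3"); grab("side","side3")
a=cv2.imread("pics/w3.png");b=cv2.imread("pics/side3.png")
# side crop around port
d=load("side3");u,v=proj(d,[.5265,.0388,.13]).astype(int);print(u,v)
A=cv2.resize(a[110:310,210:410],(400,400),interpolation=2)
B=cv2.resize(b[max(v-50,0):v+50,max(u-50,0):u+50],(400,400),interpolation=2)
cv2.imwrite("pics/c3.png",np.hstack([A,B]))
```

```text
shift units [-0.04 -0.    0.07] turn units [ 0.   -0.05 -0.01]
[-0.88376066 -0.42029982 -1.70654642] array([ 0.66384826,  0.14892545, -0.85113622,  1.76088099,  0.11831353,
        1.28083048, -1.97386619])
329 192
```

View pics/c3.png

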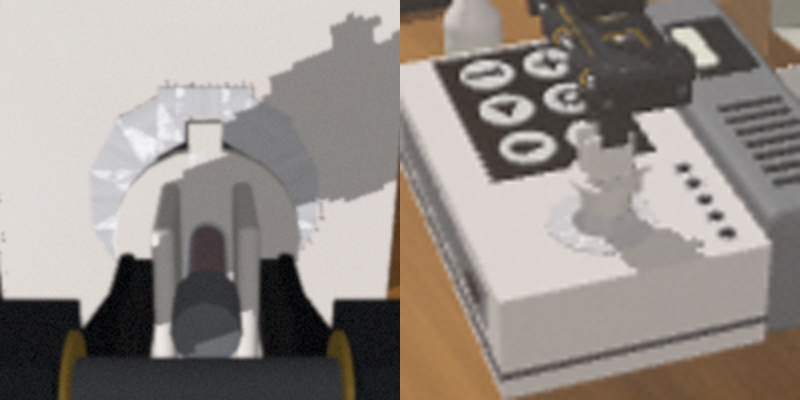

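Tab and keyway line up (keyway edges at 187 and 222 in the crop, tab 189 to 222). I'll descend in small steps.

>>> {"api": "move_arm", "payload": {
  "deltas": [
    {"linear":[-0.04,0,0.2],"turn":[0,-0.05,0],"claw":1},
    {"linear":[0,0,0.2],"turn":[0,0,0],"claw":1},
    {"linear":[0,0,0.2],"turn":[0,0,0],"claw":1},
    {"linear":[0,0,0.2],"turn":[0,0,0],"claw":1},
    {"linear":[0,0,0],"turn":[0,0,0],"claw":1},
    {"linear":[0,0,0],"turn":[0,0,0],"claw":1}
  ]
}}

```text
time: 8.23
position: [0.5269, 0.039, 0.1653]
tool_rot: [-3.128, 0.294, 0.005]
ft_force: [-0.0, 0.5, -1.3]
grip_width: 0.315
```

>>> {"api": "move_arm", "payload": {
  "deltas": [
    {"linear":[0,0,0.15],"turn":[0,0,0],"claw":1},
    {"linear":[0,0,0.15],"turn":[0,0,0],"claw":1},
    {"linear":[0,0,0.15],"turn":[0,0,0],"claw":1},
    {"linear":[0,0,0.08],"turn":[0,0,0],"claw":1},
    {"linear":[0,0,0],"turn":[0,0,0],"claw":1},
    {"linear":[0,0,0],"turn":[0,0,0],"claw":1}
  ]
}}

```text
time: 8.73
position: [0.5272, 0.039, 0.1499]
tool_rot: [-3.128, 0.295, 0.004]
ft_force: [-0.4, -0.6, -0.7]
grip_width: 0.318
```

>>> {"api": "move_arm", "payload": {
  "deltas": [
    {"linear":[0,0,0.05],"turn":[0,0,0],"claw":1},
    {"linear":[0,0,0.04],"turn":[0,0,0],"claw":1},
    {"linear":[0,0,0],"turn":[0,0,0],"claw":1},
    {"linear":[0,0,0],"turn":[0,0,0],"claw":1}
  ]
}}

```text
time: 9.07
position: [0.5269, 0.0392, 0.1487]
tool_rot: [3.127, -0.294, -0.005]
ft_force: [-6.3, -0.7, 7.0]
grip_width: 0.313
```

>>> {"api": "move_arm", "payload": {
  "deltas": [
    {"linear":[0,0,0],"turn":[0,0,0],"claw":0},
    {"linear":[0,0,0],"turn":[0,0,0],"claw":0},
    {"linear":[0,0,0],"turn":[0,0,0],"claw":0},
    {"linear":[0,0,0],"turn":[0,0,0],"claw":0},
    {"linear":[0,0,0],"turn":[0,0,0],"claw":0},
    {"linear":[0,0,-0.4],"turn":[0,0,0],"claw":0},
    {"linear":[0,0,-0.8],"turn":[0,0,0],"claw":0},
    {"linear":[0,0,-1],"turn":[0,0,0],"claw":0},
    {"linear":[0,0,-1],"turn":[0,0,0],"claw":0},
    {"linear":[0,0,-0.8],"turn":[0,0,0],"claw":0},
    {"linear":[0,0,0],"turn":[0,0,0],"claw":0},
    {"linear":[0,0,0],"turn":[0,0,0],"claw":0}
  ]
}}

```text
time: 10.07
position: [0.5286, 0.0393, 0.2695]
tool_rot: [3.128, -0.294, 0.003]
ft_force: [-1.2, -0.3, -0.5]
grip_width: 0.992
```

Run:
```python
from h import *
grab("wrist","w4"); grab("side","side4");grab("top","top4")
a=cv2.imread("pics/w4.png");b=cv2.imread("pics/side4.png")
d=load("side4");u,v=proj(d,[.5265,.0388,.13]).astype(int)
d=load("w4");p,q=proj(d,[.5265,.0388,.12]).astype(int);print(p,q)
A=cv2.resize(a[q-100:q+100,p-100:p+100],(400,400),interpolation=2)
B=cv2.resize(b[v-50:v+50,u-50:u+50],(400,400),interpolation=2)
cv2.imwrite("pics/c4.png",np.hstack([A,B]))
# stylus approach: hover high at stand with tool yaw options
togo([.576,-.274,.27],down(np.radians(-10.7)))
```

```text
313 181
shift units [ 3.56  9.94 -0.13] turn units [ 0.01  0.05 -0.01]
```

View pics/c4.png

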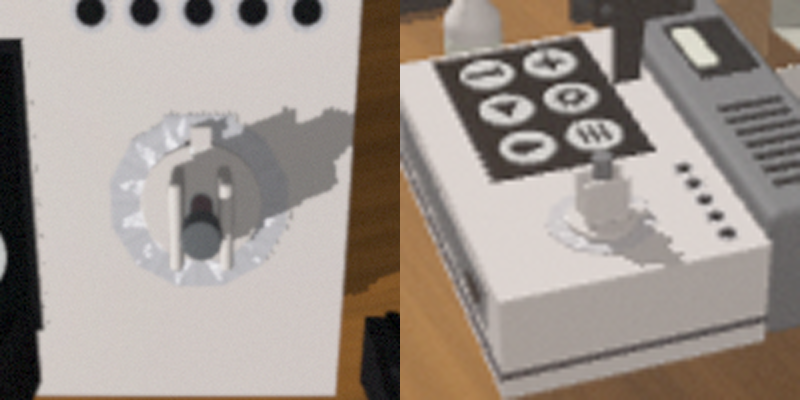

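The carrier is fully seated, with the flange on the collar and the tab over the keyway. I'll check neighbour clearances at the stand before the stylus grasp.

Run:
```python
from h import *
t=load("top0");c=lambda x,y:(385+(x-392)/2.8,95+y/2.8)
for n,a,b in [("big",(508,105),(560,47)),("purple",(582,190),(620,163)),("orange",(590,252),(650,226)),("vial",(645,255),(670,245))]:
    P=plane(t,c(*a),0);hs=[(np.linalg.norm(proj(t,P+[0,0,h])-c(*b)),h) for h in np.arange(.02,.3,.005)]
    print(n,P.round(3),"h",min(hs)[1].round(3),"rel stand",(P[:2]-[.576,-.274]).round(3))
from bench import ctrl; print(ctrl.get_state()["joint_positions"])
togo([.576,-.274,.27],down(np.radians(-10.7)))
```

```text
big [ 0.699 -0.297  0.   ] h 0.2 rel stand [ 0.123 -0.023]
purple [ 0.592 -0.381  0.   ] h 0.125 rel stand [ 0.016 -0.107]
orange [ 0.516 -0.386  0.   ] h 0.175 rel stand [-0.06  -0.112]
vial [ 0.511 -0.451  0.   ] h 0.07 rel stand [-0.065 -0.177]
[ 0.68123833  0.10113987 -0.85374377  1.64744504  0.07598883  1.43168648
 -1.9393416 ]
shift units [ 3.56  9.94 -0.13] turn units [ 0.01  0.05 -0.01]
```

>>> {"api": "move_arm", "payload": {
  "deltas": [
    {"linear":[0.3,0.83,0],"turn":[0,0,0],"claw":0},
    {"linear":[0.3,0.83,0],"turn":[0,0,0],"claw":0},
    {"linear":[0.3,0.83,0],"turn":[0,0,0],"claw":0},
    {"linear":[0.3,0.83,0],"turn":[0,0,0],"claw":0},
    {"linear":[0.3,0.83,0],"turn":[0,0,0],"claw":0},
    {"linear":[0.3,0.83,0],"turn":[0,0,0],"claw":0},
    {"linear":[0.3,0.83,0],"turn":[0,0,0],"claw":0},
    {"linear":[0.3,0.83,0],"turn":[0,0,0],"claw":0},
    {"linear":[0.3,0.83,0],"turn":[0,0,0],"claw":0},
    {"linear":[0.29,0.83,0],"turn":[0,0,0],"claw":0},
    {"linear":[0.28,0.82,0],"turn":[0,0,0],"claw":0},
    {"linear":[0.28,0.82,0],"turn":[0,0.05,0],"claw":0},
    {"linear":[0,0,0],"turn":[0,0,0],"claw":0},
    {"linear":[0,0,0],"turn":[0,0,0],"claw":0},
    {"linear":[0,0,0],"turn":[0,0,0],"claw":0}
  ]
}}

```text
time: 11.47
position: [0.5762, -0.2726, 0.266]
tool_rot: [-3.126, 0.293, 0.001]
ft_force: [-0.4, -0.4, 0.3]
grip_width: 0.999
```

Run:
```python
from h import *
d=grab("wrist","w5")
a=cv2.imread("pics/w5.png");cv2.imwrite("pics/c5.png",cv2.resize(a[120:320,200:440],(720,600),interpolation=2))
print(d["Twt"][:3,3],proj(d,[.576,-.274,.169]),proj(d,[.576,-.274,.091]))
```

```text
[ 0.5761863  -0.27262726  0.26595728] [314.00026808 194.96330721] [313.94829578 172.86160526]
```

View pics/c5.png

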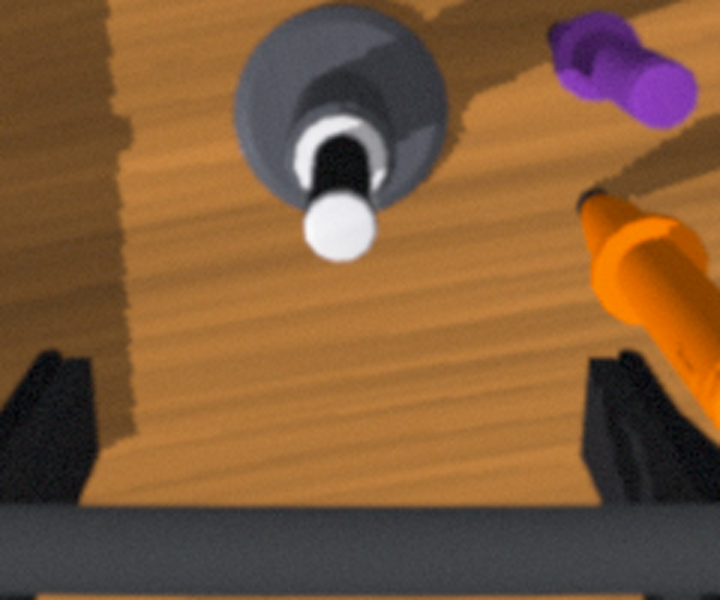

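The stylus cap is at pixel (313.3,195.7), within 1 px of the prediction, so the axis (0.576,-0.274) is confirmed. I'll check the clearance to the orange pen from this view.

Run:
```python
from h import *
d=load("w5");i=np.linalg.inv(d["Twt"])
for n,uv in [("orange tip",(200+590/3,120+200/3)),("purple",(200+560/3,120+40/3))]:
    P=plane(d,uv,.004);print(n,P.round(3),(i@np.r_[P,1])[:2].round(3))
P=plane(d,(200+650/3,120+265/3),.075);print("orange collar",P.round(3),(i@np.r_[P,1])[:2].round(3))
togo([.576,-.274,.137],down(np.radians(-10.7)))
```

```text
orange tip [ 0.517 -0.375  0.004] [-0.039  0.112]
purple [ 0.589 -0.37   0.004] [0.031 0.094]
orange collar [ 0.51  -0.38   0.075] [-0.045  0.118]
shift units [-0.    0.07  4.32] turn units [-0.02 -0.    0.01]
```

>>> {"api": "move_arm", "payload": {
  "deltas": [
    {"linear":[0,0.07,0.7],"turn":[0,0,0],"claw":0},
    {"linear":[0,0,0.8],"turn":[0,0,0],"claw":0},
    {"linear":[0,0,0.8],"turn":[0,0,0],"claw":0},
    {"linear":[0,0,0.8],"turn":[0,0,0],"claw":0},
    {"linear":[0,0,0.8],"turn":[0,0,0],"claw":0},
    {"linear":[0,0,0.42],"turn":[0,0,0],"claw":0.5},
    {"linear":[0,0,0],"turn":[0,0,0],"claw":1},
    {"linear":[0,0,0],"turn":[0,0,0],"claw":1},
    {"linear":[0,0,0],"turn":[0,0,0],"claw":1},
    {"linear":[0,0,0],"turn":[0,0,0],"claw":1},
    {"linear":[0,0,0],"turn":[0,0,0],"claw":1},
    {"linear":[0,0,0],"turn":[0,0,0],"claw":1},
    {"linear":[0,0,0],"turn":[0,0,0],"claw":1},
    {"linear":[0,0,0],"turn":[0,0,0],"claw":1},
    {"linear":[0,0,0],"turn":[0,0,0],"claw":1},
    {"linear":[0,0,0],"turn":[0,0,0],"claw":1},
    {"linear":[0,0,0],"turn":[0,0,0],"claw":1},
    {"linear":[0,0,0],"turn":[0,0,0],"claw":1},
    {"linear":[0,0,0],"turn":[0,0,0],"claw":1}
  ],
  "grip_force": 25
}}

```text
time: 13.1
position: [0.5762, -0.276, 0.1375]
tool_rot: [3.128, -0.295, 0.002]
ft_force: [1.2, 0.7, -0.9]
grip_width: 0.224
```

>>> {"api": "move_arm", "payload": {
  "deltas": [
    {"linear":[0,0,-0.2],"turn":[0,0,0],"claw":1},
    {"linear":[0,0,-0.5],"turn":[0,0,0],"claw":1},
    {"linear":[0,0,-0.8],"turn":[0,0,0],"claw":1},
    {"linear":[0,0,-1],"turn":[0,0,0],"claw":1},
    {"linear":[0,0,-1],"turn":[0,0,0],"claw":1},
    {"linear":[0,0,-1],"turn":[0,0,0],"claw":1},
    {"linear":[0,0,-1],"turn":[0,0,0],"claw":1},
    {"linear":[0,0,-0.6],"turn":[0,0,0],"claw":1},
    {"linear":[0,0,0],"turn":[0,0,0],"claw":1},
    {"linear":[0,0,0],"turn":[0,0,0],"claw":1}
  ]
}}

```text
time: 13.93
position: [0.5766, -0.2758, 0.3219]
tool_rot: [3.127, -0.294, 0.006]
ft_force: [-0.8, -0.4, -1.3]
grip_width: 0.219
```

Run:
```python
from h import *
from bench import ctrl
print(ctrl.get_state()["position"],ctrl.get_state()["grip_width"],ctrl.get_state()["joint_positions"])
togo([.546,.298,.32],down(np.radians(-10.7)))
```

```text
[ 0.57655095 -0.27577811  0.32186968] 0.2192116019078243 [ 0.8975526   0.33332441 -0.66023203  1.2898572   0.20243556  1.58078291
 -1.49101509]
shift units [ -4.57 -18.6    0.03] turn units [ 0.01 -0.05 -0.01]
```

>>> {"api": "move_arm", "payload": {
  "deltas": [
    {"linear":[-0.23,-0.93,0],"turn":[0,0,0],"claw":1},
    {"linear":[-0.23,-0.93,0],"turn":[0,0,0],"claw":1},
    {"linear":[-0.23,-0.93,0],"turn":[0,0,0],"claw":1},
    {"linear":[-0.23,-0.93,0],"turn":[0,0,0],"claw":1},
    {"linear":[-0.23,-0.93,0],"turn":[0,0,0],"claw":1},
    {"linear":[-0.23,-0.93,0],"turn":[0,0,0],"claw":1},
    {"linear":[-0.23,-0.93,0],"turn":[0,0,0],"claw":1},
    {"linear":[-0.23,-0.93,0],"turn":[0,0,0],"claw":1},
    {"linear":[-0.23,-0.93,0],"turn":[0,0,0],"claw":1},
    {"linear":[-0.23,-0.93,0],"turn":[0,0,0],"claw":1},
    {"linear":[-0.23,-0.93,0],"turn":[0,0,0],"claw":1},
    {"linear":[-0.23,-0.93,0],"turn":[0,0,0],"claw":1},
    {"linear":[-0.23,-0.93,0],"turn":[0,0,0],"claw":1},
    {"linear":[-0.23,-0.93,0],"turn":[0,0,0],"claw":1},
    {"linear":[-0.23,-0.93,0],"turn":[0,0,0],"claw":1},
    {"linear":[-0.23,-0.93,0],"turn":[0,0,0],"claw":1},
    {"linear":[-0.23,-0.93,0],"turn":[0,0,0],"claw":1},
    {"linear":[-0.23,-0.93,0],"turn":[0,0,0],"claw":1},
    {"linear":[-0.23,-0.93,0],"turn":[0,0,0],"claw":1},
    {"linear":[-0.23,-0.93,0],"turn":[0,-0.05,0],"claw":1}
  ]
}}

```text
time: 15.6
position: [0.5437, 0.2989, 0.3184]
tool_rot: [3.126, -0.294, -0.007]
ft_force: [0.8, -0.2, -0.5]
grip_width: 0.221
```

>>> {"api": "move_arm", "payload": {
  "deltas": [
    {"linear":[0,0,0.6],"turn":[0,0,0],"claw":1},
    {"linear":[0,0,0.9],"turn":[0,0,0],"claw":1},
    {"linear":[0,0,0.6],"turn":[0,0,0],"claw":1},
    {"linear":[0,0,0],"turn":[0,0,0],"claw":1},
    {"linear":[0,0,0],"turn":[0,0,0],"claw":1},
    {"linear":[0,0,0],"turn":[0,0,0],"claw":1}
  ]
}}

```text
time: 16.1
position: [0.5446, 0.2981, 0.2578]
tool_rot: [-3.127, 0.295, 0.003]
ft_force: [0.2, 0.2, -0.7]
grip_width: 0.221
```

Run:
```python
from h import *
from bench import ctrl
d=grab("wrist","w6");print(ctrl.get_state()["joint_positions"],d["Twt"][:3,3])
tip=(d["Twt"]@[0,0,.1185,1])[:3];print("tip",tip,proj(d,tip))
a=cv2.imread("pics/w6.png");cv2.imwrite("pics/c6.png",cv2.resize(a[90:290,170:450],None,fx=2.8,fy=2.8,interpolation=2))
togo([.546,.298,.25],down(np.radians(-10.7)))
```

```text
[ 0.17344091  0.37702212 -0.93620894  1.43890024  0.30093157  1.47643257
 -2.51565812] [0.54462151 0.29805533 0.25778179]
tip [0.54437962 0.29812571 0.13928206] [312.17931578 187.92883345]
shift units [0.04 0.   0.28] turn units [-0.01  0.02 -0.02]
```

View pics/c6.png

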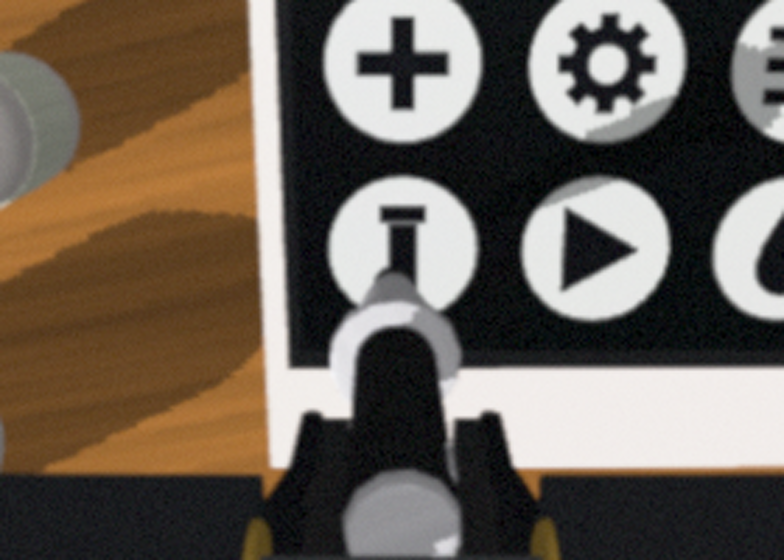

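The tip is about 2.5 mm to the left of the tool axis (a slight tilt in the jaws). The tube icon's centre is at crop (403,248). I'll compute the offset.

Run:
```python
from h import *
d=load("w6");c=lambda x,y:(170+(x+.5)/2.8-.5,90+(y+.5)/2.8-.5)
ball=proj(d,(d["Twt"]@[0,0,.1125,1])[:3]);print("ball",ball,"pred silhouette top crop row",(ball[1]-6.9-90+.5)*2.8)
tipw=plane(d,c(392.5,277.5),.1393)
S=4;I={}
for n,uv in [("tube",(403,248)),("tri",(595.5,248.5)),("plus",(403,64)),("gear",(607.5,64))]:
    I[n]=plane(d,c(*uv),.112);print(n,I[n].round(4))
print("tip",tipw.round(4))
Rt=d["Twt"][:3,:3];print("go tool units",((Rt.T@(I["tube"]-tipw))/.03).round(3))
```

```text
ball [312.16094233 189.83180013] pred silhouette top crop row 261.60904035047525
tube [0.5459 0.2965 0.112 ]
tri [0.5333 0.2315 0.112 ]
plus [0.6065 0.285  0.112 ]
gear [0.5942 0.2196 0.112 ]
tip [0.544  0.3003 0.1393]
go tool units [0.088 0.112 0.91 ]
```

>>> {"api": "move_arm", "payload": {
  "deltas": [
    {"linear":[0.15,0.11,0],"turn":[0,0,0],"claw":1},
    {"linear":[0,0,0.3],"turn":[0,0,0],"claw":1},
    {"linear":[0,0,0.3],"turn":[0,0,0],"claw":1},
    {"linear":[0,0,0.1],"turn":[0,0,0],"claw":1},
    {"linear":[0,0,0],"turn":[0,0,0],"claw":1},
    {"linear":[0,0,0],"turn":[0,0,0],"claw":1},
    {"linear":[0,0,0],"turn":[0,0,0],"claw":1}
  ]
}}

```text
time: 16.73
position: [0.5482, 0.2942, 0.2365]
tool_rot: [-3.127, 0.294, 0.003]
ft_force: [-0.7, -1.2, -1.1]
grip_width: 0.226
```

Run:
```python
from h import *
from bench import ctrl
s=ctrl.get_state();print(s["position"],s["ft_force"],"tip z",s["position"][2]-.1185)
grab("wrist","w7");a=cv2.imread("pics/w7.png");cv2.imwrite("pics/c7.png",cv2.resize(a[100:240,230:410],None,fx=4,fy=4,interpolation=2))
```

```text
[0.54820009 0.29421198 0.23650388] [-0.65509611 -1.15695709 -1.13579399] tip z 0.11800387838774692
```

View pics/c7.png

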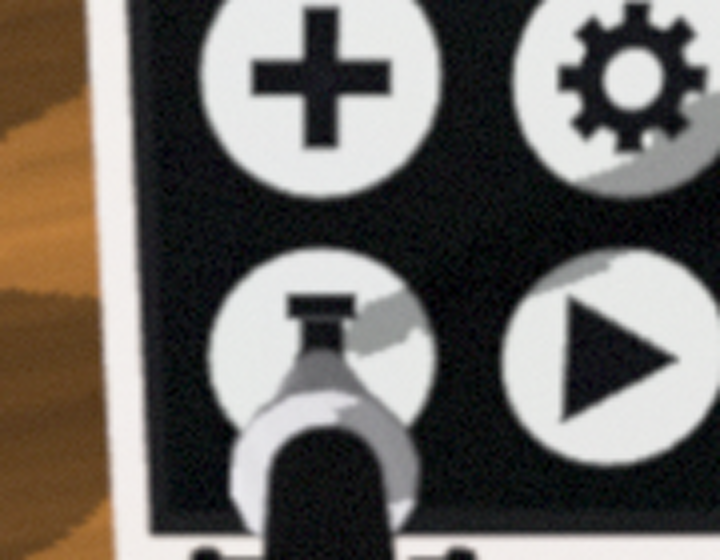

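Tip is over the icon's centre (expected contact at crop row ~362 against centre (322,360)). Now the touch.

>>> {"api": "move_arm", "payload": {
  "deltas": [
    {"linear":[0,0,0.12],"turn":[0,0,0],"claw":1},
    {"linear":[0,0,0.11],"turn":[0,0,0],"claw":1},
    {"linear":[0,0,0],"turn":[0,0,0],"claw":1},
    {"linear":[0,0,0],"turn":[0,0,0],"claw":1}
  ]
}}

```text
time: 17.12
position: [0.5482, 0.294, 0.2294]
tool_rot: [-3.128, 0.294, 0.003]
ft_force: [0.3, 0.5, 0.5]
grip_width: 0.223
```

>>> {"api": "move_arm", "payload": {
  "deltas": [
    {"linear":[0,0,0.05],"turn":[0,0,0],"claw":1},
    {"linear":[0,0,0],"turn":[0,0,0],"claw":1},
    {"linear":[0,0,0],"turn":[0,0,0],"claw":1}
  ]
}}

```text
time: 17.37
position: [0.5483, 0.2941, 0.2281]
tool_rot: [-3.127, 0.294, 0.003]
ft_force: [-0.8, -0.4, 0.2]
grip_width: 0.222
```

Run:
```python
from h import *
from bench import ctrl
f=[ctrl.get_state()["ft_force"]]
for i in range(4):
    grab("side","tmp"); f.append(ctrl.get_state()["ft_force"])
print(np.round(f,1),ctrl.get_state()["position"])
```

```text
[[-0.8 -0.4  0.2]
 [ 0.8  0.8  0.5]
 [ 0.7 -0.2 -0.3]
 [-0.3  0.1 -0.1]
 [ 0.7  0.   0.9]] [0.54829259 0.29409789 0.22810938]
```

>>> {"api": "move_arm", "payload": {
  "deltas": [
    {"linear":[0,0,-0.4],"turn":[0,0,0],"claw":1},
    {"linear":[0,0,-0.5],"turn":[0,0,0],"claw":1},
    {"linear":[0,0,0],"turn":[0,0,0],"claw":1},
    {"linear":[0,0.7,0],"turn":[0,0,0],"claw":1},
    {"linear":[0,0.9,0],"turn":[0,0,0],"claw":1},
    {"linear":[0,0.9,0],"turn":[0,0,0],"claw":1},
    {"linear":[0,0.9,0],"turn":[0,0,0],"claw":1},
    {"linear":[0,0.7,0],"turn":[0,0,0],"claw":1},
    {"linear":[0,0.3,0],"turn":[0,0,0],"claw":1},
    {"linear":[0,0,0],"turn":[0,0,0],"claw":1},
    {"linear":[0,0,0],"turn":[0,0,0],"claw":1},
    {"linear":[0,0,0],"turn":[0,0,0],"claw":1},
    {"linear":[0,0,0],"turn":[0,0,0],"claw":1}
  ]
}}

```text
time: 18.65
position: [0.5234, 0.1664, 0.255]
tool_rot: [-3.127, 0.29, 0.004]
ft_force: [0.4, 0.3, -0.2]
grip_width: 0.225
```

```bash
cat > det.py <<'E'
from h import *
import sys
# light discs in a wrist picture (left part clear of the jaws): circle fit to disc border on plane z=.112, in tool coords
def icons(d):
    S=4;g=cv2.resize(cv2.cvtColor(d["image"],cv2.COLOR_RGB2GRAY)[:260],None,fx=S,fy=S,interpolation=2)
    c=cv2.HoughCircles(cv2.GaussianBlur(g,(9,9),2),cv2.HOUGH_GRADIENT,1.5,40*S,param1=150,param2=45,minRadius=22*S,maxRadius=34*S)
    if c is None: return
    for x,y,r in c[0]:
        P=plane(d,((x+.5)/S-.5,(y+.5)/S-.5),.112);print("disc",P.round(4),"px",round(x/S,1),round(y/S,1),round(r/S,1))
d=grab("wrist",sys.argv[1]);print("tcp",d["Twt"][:3,3].round(4));icons(d)
E
python3 det.py w8
python3 - <<'E'
from h import *
togo([.5238,.1644,.2555],down(np.radians(-10.7)))
import det_dummy if False else None
E
python3 -c "
from h import *
togo([.5238,.1644,.2555],down(np.radians(-10.7)))
import sys; sys.argv=['x','w8']
src=open('det.py').read().split('d=grab')[0]; exec(src); print('w7 check'); icons(load('w7'))"
```

```text
tcp [0.5234 0.1664 0.255 ]
disc [0.5829 0.1551 0.112 ] px 312.9 116.1 28.6
disc [0.5212 0.1671 0.112 ] px 312.6 183.2 26.5
disc [0.5943 0.2218 0.112 ] px 238.3 117.6 29.1
disc [0.5348 0.2333 0.112 ] px 242.1 182.1 25.2
disc [0.5435 0.3013 0.112 ] px 172.3 186.2 28.6
disc [0.6042 0.2845 0.112 ] px 169.7 120.2 25.3
shift units [ 0.02  0.06 -0.02] turn units [-0.01  0.04  0.02]
w7 check
disc [0.6072 0.2849 0.112 ] px 310.3 118.7 30.2
disc [0.5934 0.2184 0.112 ] px 389.8 120.2 31.4
disc [0.5857 0.1583 0.112 ] px 459.9 116.4 33.4
disc [0.5452 0.2972 0.112 ] px 309.9 189.9 28.1
disc [0.5165 0.1636 0.112 ] px 458.8 193.3 30.8
disc [0.5349 0.2318 0.112 ] px 383.1 187.7 28.3  File "<stdin>", line 3
    import det_dummy if False else None
                     ^^
SyntaxError: invalid syntax
```

>>> {"api": "move_arm", "payload": {
  "deltas": [
    {"linear":[0.02,0.06,0],"turn":[0,0.03,0],"claw":1},
    {"linear":[0,0,0.3],"turn":[0,0,0],"claw":1},
    {"linear":[0,0,0.3],"turn":[0,0,0],"claw":1},
    {"linear":[0,0,0.15],"turn":[0,0,0],"claw":1},
    {"linear":[0,0,0.15],"turn":[0,0,0],"claw":1},
    {"linear":[0,0,0],"turn":[0,0,0],"claw":1},
    {"linear":[0,0,0],"turn":[0,0,0],"claw":1},
    {"linear":[0,0,0],"turn":[0,0,0],"claw":1}
  ]
}}

```text
time: 19.37
position: [0.5239, 0.1624, 0.2282]
tool_rot: [3.128, -0.295, 0.0]
ft_force: [-0.2, -0.1, 0.2]
grip_width: 0.221
```

Run:
```python
from h import *
from bench import ctrl
f=[ctrl.get_state()["ft_force"][2]]
for i in range(3):
    grab("side","tmp"); f.append(ctrl.get_state()["ft_force"][2])
print(np.round(f,1),ctrl.get_state()["position"])
```

```text
[0.2 0.9 0.7 0.3] [0.52399331 0.16248092 0.22826643]
```

>>> {"api": "move_arm", "payload": {
  "deltas": [
    {"linear":[0,0,-0.4],"turn":[0,0,0],"claw":1},
    {"linear":[0,0,-0.5],"turn":[0,0,0],"claw":1},
    {"linear":[0,0,0],"turn":[0,0,0],"claw":1},
    {"linear":[0,-0.6,0],"turn":[0,0,0],"claw":1},
    {"linear":[0,-0.8,0],"turn":[0,0,0],"claw":1},
    {"linear":[0,-0.6,0],"turn":[0,0,0],"claw":1},
    {"linear":[0,-0.26,0],"turn":[0,0,0],"claw":1},
    {"linear":[0,0,0],"turn":[0,0,0],"claw":1},
    {"linear":[0,0,0],"turn":[0,0,0],"claw":1},
    {"linear":[0,0,0],"turn":[0,0,0],"claw":1},
    {"linear":[0,0,0],"turn":[0,0,0],"claw":1}
  ]
}}

```text
time: 20.43
position: [0.5369, 0.2274, 0.2549]
tool_rot: [3.126, -0.298, 0.0]
ft_force: [0.6, 0.0, -0.0]
grip_width: 0.223
```

```bash
python3 det.py w9; python3 -c "
from h import *
togo([.536,.2293,.2281],down(np.radians(-10.7)))"
```

```text
tcp [0.5369 0.2274 0.2549]
disc [0.5328 0.2321 0.112 ] px 308.4 186.2 26.6
disc [0.5952 0.2205 0.112 ] px 307.7 118.7 28.6
disc [0.6092 0.2864 0.112 ] px 233.4 117.6 26.7
disc [0.5841 0.1535 0.112 ] px 382.7 116.8 26.5
disc [0.5472 0.2983 0.112 ] px 237.9 184.7 25.0
disc [0.5223 0.1638 0.112 ] px 380.4 183.6 23.6
shift units [-0.04 -0.05  0.89] turn units [ 0.01 -0.   -0.04]
```

>>> {"api": "move_arm", "payload": {
  "deltas": [
    {"linear":[-0.04,-0.05,0],"turn":[0,0,0],"claw":1},
    {"linear":[0,0,0.3],"turn":[0,0,0],"claw":1},
    {"linear":[0,0,0.3],"turn":[0,0,0],"claw":1},
    {"linear":[0,0,0.15],"turn":[0,0,0],"claw":1},
    {"linear":[0,0,0.15],"turn":[0,0,0],"claw":1},
    {"linear":[0,0,0],"turn":[0,0,0],"claw":1},
    {"linear":[0,0,0],"turn":[0,0,0],"claw":1},
    {"linear":[0,0,0],"turn":[0,0,0],"claw":1}
  ]
}}

```text
time: 21.15
position: [0.5357, 0.2307, 0.2282]
tool_rot: [3.128, -0.295, 0.0]
ft_force: [1.1, 0.1, -0.1]
grip_width: 0.222
```

Run:
```python
from h import *
from bench import ctrl
f=[ctrl.get_state()["ft_force"][2]]
for i in range(3):
    grab("side","tmp"); f.append(ctrl.get_state()["ft_force"][2])
print(np.round(f,1),ctrl.get_state()["position"])
```

```text
[-0.1  0.1  0.  -0.1] [0.53576825 0.23086722 0.22828305]
```

>>> {"api": "move_arm", "payload": {
  "deltas": [
    {"linear":[0,0,0.03],"turn":[0,0,0],"claw":1},
    {"linear":[0,0,0],"turn":[0,0,0],"claw":1},
    {"linear":[0,0,-0.5],"turn":[0,0,0],"claw":1},
    {"linear":[0,0,-0.7],"turn":[0,0,0],"claw":1},
    {"linear":[0,0,0],"turn":[0,0,0],"claw":1},
    {"linear":[0,0,0],"turn":[0,0,0],"claw":1},
    {"linear":[0,0,0],"turn":[0,0,0],"claw":1}
  ]
}}

```text
time: 21.88
position: [0.5354, 0.2306, 0.2623]
tool_rot: [3.127, -0.294, -0.001]
ft_force: [-0.4, 1.0, -1.1]
grip_width: 0.225
```

Run:
```python
from h import *
from bench import ctrl
f=[ctrl.get_state()["ft_force"][2]]
for i in range(6):
    d=grab("side","side10"); f.append(ctrl.get_state()["ft_force"][2])
print(np.round(f,1),np.mean(f),ctrl.get_state()["position"])
# did the screen change?  compare icon area against earlier picture
a=load("side10")["image"].astype(int)
for n in ("side4","side1"):
    b=load(n)["image"].astype(int)
```

```text
[-1.1 -1.  -0.9 -1.5 -0.7 -0.7 -1.1] -0.9933300244120258 [0.53540803 0.23061366 0.26247741]
```

>>> {"api": "move_arm", "payload": {
  "deltas": [
    {"linear":[0,0,-0.7],"turn":[0,0,0],"claw":1},
    {"linear":[0,0,-0.8],"turn":[0,0,0],"claw":1},
    {"linear":[0,0,-0.5],"turn":[0,0,0],"claw":1},
    {"linear":[0,0,0],"turn":[0,0,0],"claw":1},
    {"linear":[0,0,0],"turn":[0,0,0],"claw":1}
  ]
}}

```text
time: 22.6
position: [0.5358, 0.2311, 0.3232]
tool_rot: [-3.127, 0.294, -0.001]
ft_force: [0.1, -0.2, -1.6]
grip_width: 0.22
```

```bash
python3 -c "
from h import *
togo([.5763,-.276,.32],down(np.radians(-10.7)))"
```

```text
shift units [ 4.48 16.35  0.1 ] turn units [-0.01 -0.01 -0.01]
```

>>> {"api": "move_arm", "payload": {
  "deltas": [
    {"linear":[0.25,0.91,0],"turn":[0,0,0],"claw":1},
    {"linear":[0.25,0.91,0],"turn":[0,0,0],"claw":1},
    {"linear":[0.25,0.91,0],"turn":[0,0,0],"claw":1},
    {"linear":[0.25,0.91,0],"turn":[0,0,0],"claw":1},
    {"linear":[0.25,0.91,0],"turn":[0,0,0],"claw":1},
    {"linear":[0.25,0.91,0],"turn":[0,0,0],"claw":1},
    {"linear":[0.25,0.91,0],"turn":[0,0,0],"claw":1},
    {"linear":[0.25,0.91,0],"turn":[0,0,0],"claw":1},
    {"linear":[0.25,0.91,0],"turn":[0,0,0],"claw":1},
    {"linear":[0.25,0.91,0],"turn":[0,0,0],"claw":1},
    {"linear":[0.25,0.91,0],"turn":[0,0,0],"claw":1},
    {"linear":[0.25,0.91,0],"turn":[0,0,0],"claw":1},
    {"linear":[0.25,0.91,0],"turn":[0,0,0],"claw":1},
    {"linear":[0.25,0.91,0],"turn":[0,0,0],"claw":1},
    {"linear":[0.25,0.91,0],"turn":[0,0,0],"claw":1},
    {"linear":[0.25,0.91,0],"turn":[0,0,0],"claw":1},
    {"linear":[0.25,0.91,0],"turn":[0,0,0],"claw":1},
    {"linear":[0.25,0.9,0],"turn":[0,0,0],"claw":1},
    {"linear":[0,0,0],"turn":[0,0,0],"claw":1},
    {"linear":[0,0,0],"turn":[0,0,0],"claw":1}
  ]
}}

```text
time: 24.27
position: [0.5753, -0.2792, 0.3203]
tool_rot: [-3.126, 0.301, 0.006]
ft_force: [0.1, 0.1, -1.5]
grip_width: 0.223
```

>>> {"api": "move_arm", "payload": {
  "deltas": [
    {"linear":[0,0,0.6],"turn":[0,0,0],"claw":1},
    {"linear":[0,0,0.9],"turn":[0,0,0],"claw":1},
    {"linear":[0,0,0.4],"turn":[0,0,0],"claw":1},
    {"linear":[0,0,0],"turn":[0,0,0],"claw":1},
    {"linear":[0,0,0],"turn":[0,0,0],"claw":1},
    {"linear":[0,0,0],"turn":[0,0,0],"claw":1}
  ]
}}

```text
time: 24.77
position: [0.5772, -0.2764, 0.2673]
tool_rot: [3.127, -0.293, 0.002]
ft_force: [0.4, -0.4, -1.0]
grip_width: 0.217
```

Run:
```python
from h import *
d=grab("wrist","w11")
togo([.5763,-.276,.1375],down(np.radians(-10.7)))
# white collar centroid vs stand-tube disc: rows of grey values around tip
print(proj(d,(d["Twt"]@[0,0,.1185,1])[:3]),proj(d,[.576,-.274,.085]),proj(d,[.576,-.274,.012]))
i=np.linalg.inv(d["Twt"])
# foot ellipse: dark on wood -> saturation low
hsv=cv2.cvtColor(d["image"],cv2.COLOR_RGB2HSV);m=((hsv[...,1]<90)&(hsv[...,2]<120)).astype(np.uint8)[60:200,250:380]
for r in range(0,140,5): print(60+r,"".join(".#"[v] for v in m[r,::2]),end="\n")
```

```text
shift units [-0.05 -0.02  4.34] turn units [ 0.01 -0.03 -0.01]
[312.17928202 187.93307623] [310.2486014  173.14962096] [310.69604771 159.82808228]
60 .......................#####.##..................................
65 .................................................................
70 .................................................................
75 .................................................................
80 .................................................................
85 .................................................................
90 .................................................................
95 .................................................................
100 .................................................................
105 .................................................................
110 .................................................................
115 .................................................................
120 .................................................................
125 .........................###########...........
[... 298 characters left out ...]

150 .............###################################.................
155 .............###################################.................
160 .............###################################.................
165 .............###################################.................
170 ..............#.###############################..................
175 ...............###############################...................
180 .................############################....................
185 ...................#######################.......................
190 .......................###############...........................
195 .............................#.####..............................
```

>>> {"api": "move_arm", "payload": {
  "deltas": [
    {"linear":[-0.05,-0.02,0.5],"turn":[0,0,0],"claw":1},
    {"linear":[0,0,0.7],"turn":[0,0,0],"claw":1},
    {"linear":[0,0,0.5],"turn":[0,0,0],"claw":1},
    {"linear":[0,0,0.4],"turn":[0,0,0],"claw":1},
    {"linear":[0,0,0.4],"turn":[0,0,0],"claw":1},
    {"linear":[0,0,0],"turn":[0,0,0],"claw":1},
    {"linear":[0,0,0],"turn":[0,0,0],"claw":1}
  ]
}}

```text
time: 25.4
position: [0.5753, -0.276, 0.1912]
tool_rot: [-3.128, 0.295, 0.0]
ft_force: [-0.5, 0.6, -1.1]
grip_width: 0.222
```

>>> {"api": "move_arm", "payload": {
  "deltas": [
    {"linear":[0,0,0.3],"turn":[0,0,0],"claw":1},
    {"linear":[0,0,0.3],"turn":[0,0,0],"claw":1},
    {"linear":[0,0,0.3],"turn":[0,0,0],"claw":1},
    {"linear":[0,0,0.3],"turn":[0,0,0],"claw":1},
    {"linear":[0,0,0.3],"turn":[0,0,0],"claw":1},
    {"linear":[0,0,0.2],"turn":[0,0,0],"claw":1},
    {"linear":[0,0,0],"turn":[0,0,0],"claw":1},
    {"linear":[0,0,0],"turn":[0,0,0],"claw":1}
  ]
}}

```text
time: 26.07
position: [0.5751, -0.2758, 0.1396]
tool_rot: [-3.127, 0.294, 0.001]
ft_force: [0.3, 0.4, -0.4]
grip_width: 0.22
```

Within 2 mm of the parked height. I'll close that gap, release and retreat.

>>> {"api": "move_arm", "payload": {
  "deltas": [
    {"linear":[0.03,0,0.06],"turn":[0,0,0],"claw":1},
    {"linear":[0,0,0],"turn":[0,0,0],"claw":1},
    {"linear":[0,0,0],"turn":[0,0,0],"claw":1}
  ]
}}

```text
time: 26.32
position: [0.5763, -0.2764, 0.1386]
tool_rot: [3.127, -0.295, 0.001]
ft_force: [0.2, -0.4, -0.9]
grip_width: 0.224
```

>>> {"api": "move_arm", "payload": {
  "deltas": [
    {"linear":[0,0,0],"turn":[0,0,0],"claw":0},
    {"linear":[0,0,0],"turn":[0,0,0],"claw":0},
    {"linear":[0,0,0],"turn":[0,0,0],"claw":0},
    {"linear":[0,0,0],"turn":[0,0,0],"claw":0},
    {"linear":[0,0,0],"turn":[0,0,0],"claw":0},
    {"linear":[0,0,0],"turn":[0,0,0],"claw":0},
    {"linear":[0,0,0],"turn":[0,0,0],"claw":0},
    {"linear":[0,0,-0.3],"turn":[0,0,0],"claw":0},
    {"linear":[0,0,-0.6],"turn":[0,0,0],"claw":0},
    {"linear":[0,0,-0.9],"turn":[0,0,0],"claw":0},
    {"linear":[0,0,-0.9],"turn":[0,0,0],"claw":0},
    {"linear":[0,0,-0.9],"turn":[0,0,0],"claw":0},
    {"linear":[0,0,-0.7],"turn":[0,0,0],"claw":0},
    {"linear":[0,0,0],"turn":[0,0,0],"claw":0},
    {"linear":[0,0,0],"turn":[0,0,0],"claw":0},
    {"linear":[0,0,0],"turn":[0,0,0],"claw":0}
  ]
}}

```text
time: 27.65
position: [0.5758, -0.2761, 0.2669]
tool_rot: [-3.128, 0.295, 0.001]
ft_force: [-0.8, -0.8, -0.5]
grip_width: 0.996
```

Run:
```python
from h import *
d=grab("wrist","w12");t=grab("top","top12");s=grab("side","side12")
# compare with w5 (stylus parked before): white cap & collar blob centres
for n in ("w5","w12"):
    e=load(n);g=cv2.cvtColor(e["image"],cv2.COLOR_RGB2HSV);m=((g[...,1]<40)&(g[...,2]>130)).astype(np.uint8);m[:130]=0;m[235:]=0;m[:,:280]=0;m[:,350:]=0
    k,l,st,ce=cv2.connectedComponentsWithStats(m)
    print(n,e["Twt"][:3,3].round(4),[(st[i,:4].tolist(),int(st[i,4])) for i in range(1,k) if st[i,4]>40])
    print(proj(e,[.576,-.274,.169]).round(1),proj(e,[.576,-.274,.091]).round(1))
# top view changes vs start
a=load("top0")["image"];b=t["image"]
df=(np.abs(a.astype(int)-b).max(2)>45).astype(np.uint8)
k,l,st,_=cv2.connectedComponentsWithStats(cv2.morphologyEx(df,cv2.MORPH_OPEN,np.ones((2,2))))
print([st[i].tolist() for i in range(1,k) if st[i,4]>12])
```

```text
w5 [ 0.5762 -0.2726  0.266 ] [([297, 158, 32, 26], 325), ([302, 184, 23, 23], 424)]
[314. 195.] [313.9 172.9]
w12 [ 0.5758 -0.2761  0.2669] [([296, 158, 31, 26], 321), ([300, 184, 23, 23], 423)]
[309.6 194.9] [310.3 172.9]
[[423, 61, 206, 224, 12565], [509, 127, 6, 3, 15], [499, 146, 8, 3, 20], [624, 147, 15, 60, 355], [322, 170, 35, 20, 432], [434, 180, 66, 71, 1482], [559, 229, 81, 51, 1464], [486, 250, 6, 14, 56], [465, 254, 18, 45, 348], [569, 273, 71, 56, 2391], [480, 288, 28, 26, 381], [407, 291, 49, 17, 137], [460, 293, 4, 4, 13], [527, 299, 32, 14, 269], [461, 311, 7, 5, 16], [455, 312, 4, 4, 15], [380, 314, 152, 86, 5624], [406, 339, 47, 16, 147], [536, 347, 104, 53, 2513], [318, 365, 15, 15, 92], [373, 395, 8, 5, 29]]
```

Run:
```python
from h import *
from bench import ctrl
for A,B in (("side4","side12"),("top4","top12")):
    a,b=load(A),load(B)
    for n,P,r in (("carrier",[.5265,.0388,.14],16),("stylus",[.576,-.274,.12],18),("purple",[.59,-.38,.06],10),("big",[.7,-.297,.1],14)):
        u,v=proj(b,P).astype(int);sl=np.s_[max(v-r,0):v+r,u-r:u+r]
        df=np.abs(a["image"][sl].astype(int)-b["image"][sl]).max(2);print(B,n,(u,v),"changed px share",(df>40).mean().round(3))
ctrl.close_job();print(ctrl.get_state()["time"])
```

```text
side12 carrier (np.int64(329), np.int64(189)) changed px share 0.0
side12 stylus (np.int64(400), np.int64(246)) changed px share 0.033
side12 purple (np.int64(426), np.int64(283)) changed px share 0.345
side12 big (np.int64(439), np.int64(241)) changed px share 0.001
top12 carrier (np.int64(329), np.int64(177)) changed px share 0.879
top12 stylus (np.int64(431), np.int64(160)) changed px share 0.316
top12 purple (np.int64(459), np.int64(159)) changed px share 0.335
top12 big (np.int64(434), np.int64(122)) changed px share 0.398
the job is handed in; nothing more can be done
the job is handed in; nothing more can be done
```

I completed the job and handed it in; the robot's clock read about 28 s of the 72 s allowed.

- **Carrier:** it is home in the sample port. The tool stopped at the expected seated height with about 7 N of contact, and a picture after release showed the flange on the collar and the tab over the keyway. The side picture showed no change there before hand-in.
- **Touches:** I touched the tube icon, then the drop, then the triangle. The tip landed within about 2 to 3 mm of each centre, with about 1 to 1.5 N on the glass, judged from force readings averaged against the free-hanging stylus. I saw no reaction from the screen itself to confirm them.
- **Stylus:** it is parked upright in its stand and released. The size and height of its cap and collar in the wrist view match those before the grasp. It sits about 1 to 2 mm sideways of where it started, within the tube's play.

**Inconclusive checks:** the final top-view comparison with the earlier picture was useless for all four spots, because the arm stood in a different place. The side view also showed change around the purple pen, most likely for the same reason, but I could not look because the picture limit was used up. The arm's planned clearance there was good and no unexpected forces appeared, but I did not confirm that the bystanders are unmoved.

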